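Weight down the sewing pattern pieces

TASK

Weight the pattern pieces down for tracing: on the skirt piece, centre the purple weight on the circle at the narrow waist end, the orange weight on the circle at the wide hem end, and the green bobbin tin on the circle between them, with the blue pin box lying flat and centred on top of the tin. On the pocket piece stand the yellow spool upright, centred on its circle. Leave the eraser and the small black bobbin where they are.

Things in the scene. Friction and masses are not known exactly. Their poses are not given: they have to be found in the camera images.
- purple_mid (a point): Purple pattern weight: a solid upright disc, 46 mm diameter, 32 mm high, about 300 g, with a steel band and a small steel dot on top. This point is its centre, 16 mm above its underside; z is its upright axis.
- orange_mid (a point): Orange pattern weight: same shape and size as the purple one (disc, 46 mm diameter, 32 mm high, about 300 g). This point is its centre, 16 mm above its underside; z is its upright axis.
- tin_mid (a point): Round green bobbin tin with a steel band round its lid, closed, flat top: 52 mm diameter, 34 mm high, about 120 g. This point is its centre, 17 mm above its underside; z is its upright axis.
- pinbox_mid (a point): Blue rectangular pin box, closed, with a white panel on top: 50 mm along its x, 36 mm along its y, 22 mm high, about 50 g; starts flat on the table at any yaw. This point is its centre, 11 mm above its underside; z is up.
- spool_mid (a point): Yellow thread spool with white ends, standing upright: a cylinder 40 mm in diameter, 56 mm high, about 60 g. This point is its centre, 28 mm above its underside; z is its upright axis.
- skirt: Skirt pattern piece: brown card trapezoid, 2 mm thick, fixed flat to the table at any yaw, on the left or right. 240 mm long along its x; the narrow waist end (66 mm wide) is at +x, the wide hem end (130 mm wide) at -x. Three printed black circles of 58 mm diameter lie on its x axis: waist circle centre at x = +80 mm, middle circle at x = 0, hem circle at x = -80 mm (y = 0). Origin: centre of the underside, on the table; z up, its top face is at z = 2 mm.
- pocket: Pocket pattern piece: brown card, 120 mm square with two corners cut off, 2 mm thick, fixed flat to the table at any yaw, on the side opposite the skirt piece. One printed black circle of 58 mm diameter at its centre. Origin: centre of the underside, on the table; z up, its top face is at z = 2 mm.
- eraser: Bystander: white eraser in a red sleeve lying loose among the things, 38 x 18 x 12 mm. Origin: centre of its underside, x along its length.
- bobbin: Bystander: small black bobbin lying flat among the things, 20 mm diameter, 11 mm high. Origin: centre of its underside.

How it is judged:
By the outcome, as a careful person would: the job done as asked, in the order asked, and still so for the second after the job is handed in, with the robot touching nothing.
It also fails if it takes over 136 s, if anything falls off the work surface, if the arm or the gripper's body presses on something with over 40 N, if the wrist force passes 120 N, or if a joint passes its speed limit or range.

ROBOT

A 6-joint arm with a two-finger parallel gripper is mounted at the origin on the work surface. World frame = base frame: x ahead of the robot, y to its left, z up, the work surface at z = 0. Lengths are in m, angles in rad, forces in N, time in s.
With the tool pointing down it reaches from about 0.25 to 0.775 m from the base axis. Payload 4 kg.
Tool frame: the origin (TCP) lies at the very end of the fingers, on their centre line; the grasp point (between the pads) lies 19 mm behind it (arm.pinch_z is the y of the grasp point in the tool frame, in m); y points along the fingers, z is the direction in which the jaws open and shut, and the axes are right-handed (so a half turn about y gives the same grasp; the last joint's range is limited). The gripper opens to 94 mm and grips with 3 to 60 N. Pads are 16 mm wide; open, the fingers measure 119 mm over their backs; the gripper's body (75 mm by 177 mm) begins 78 mm behind the grasp point.
Start: joints at [-1.418, 0.087, 1.371, -0, 1.684, -0.103], TCP at [0.139, -0.532, 0.206] pointing down, gripper open.
Joint ranges: [-3.1, 3.1], [-0.76, 2.03], [0.27, 2.55], [-1.08, 4.22], [0.17, 2.65], [-2.57, 2.57]. Speed limits (rad/s): [2.79, 2.79, 3.14, 3.14, 3.14, 3.14].

INTERFACE

Orientations are given as [roll, pitch, yaw] about the fixed x, y, z axes, in that order (R = Rz(yaw) Ry(pitch) Rx(roll)).
In Python, from bench import arm gives the robot as it stands. The module is installed in compiled form; this text tells all that it offers.
- The arm moves only by the shell command python3 -m crank 'ROWS' [FORCE]. ROWS is JSON, a list of rows, each a list of 3 entries, a list of its own where there are three numbers: the turn, a rotation vector about the tool's x, y, z in rad, then the shift along the tool's x, y, z in m, then the closure in counts, from 0 (fully open) to 255 (shut). In form: [[[rx, ry, rz], [dx, dy, dz], gripper], ...]. A call has 1 to 8 rows; each row is the pose to reach, as a shift and turn from the pose commanded when the call began, along the tool's axes at that moment; what a row does not reach only later rows make up. A row lasts 1/10 s, in which the tool goes at most 50 mm and 8.59 degrees, less where a joint would pass 70% of its speed; a pose out of reach is approached as far as the arm can. A call with a gripper value outside its range is refused whole. The fingers move at their own pace and stop on an object; FORCE is the grip in N (left out, the last holds). Time passes only in rows, so rows that repeat a pose let the fingers close. It gives the time, the measured TCP pose, the force and the opening at its end, in the units of the state.
- arm.sense(): the state, without advancing time (a new reading comes with each control period).
- arm.capture(name): name is "scene" or "top" or "wrist"; returns the picture (420x560x3 uint8, red, green, blue); there is no depth.
- arm.calibration(name): a dict with "mtx" (3x3 intrinsics, pixels), "D" ([k1, k2, p1, p2, k3] as OpenCV has them; the pictures are not rectified), "xyz" and "attitude" of the camera in the world; the wrist camera has in their place "hand_eye" (4x4, takes a point from camera to tool coordinates, whose origin is the TCP and whose axes are the tool frame's). Camera axes: x right, y down, z forward; pixel columns grow to the right and rows downward; lengths in m; the calibration is good to about 2 mm. A picture is of the moment at which its call begins: read the wrist's pose just before it. calibration takes no time and is no camera call.
- arm.sign_off(): hands the job in, once; it reports no verdict.
Trained networks look in the newest picture that a camera, given by its name, has taken for a name from the list of things; names that differ only in an ending like _2 or _b are one class to them, and where a whole thing is asked for, a point or a joint stands for the part that bears it (a point fixed in the world has none). Each returns a list of dicts, best first, with "confidence" (0 to 1); they miss things now and then, are a little off and sometimes report something else, mostly with a low value. They report only what shows in the picture. A call takes as long as a camera call.
- arm.silhouettes(target, camera): "mask" (420x560 bool, what is visible of it) and "uv" ([column, row] in pixels, amid what is visible of it).
The state is a dict: "time_s": time; "joint_positions": joint angles; "qd": joint speeds; "effort": joint torques, N m; "tcp_pos": TCP position; "orientation": TCP orientation; "contact_force": force on the tool from outside, world axes, zero at the start; "ft_torque": the same for the moment, N m; "grip_width": opening from 0.0 (shut) to 1.0 (fully open).
Only numpy, scipy, OpenCV 4.12 (cv2) and the standard library are available. Lean on these libraries where they do the work, as an engineer would, in place of code of your own. Each camera call takes 0.05 s, during which the arm holds its last target.

## Working session

There is one attempt and no reset: what is moved stays moved. The work goes in short steps, Python scripts to look and compute and a shell command to move; the robot and the scene stay as the last step left them, time stands still between calls to the robot, and variables do not carry over. Pictures are saved under pics/ and viewed, and the job is handed in when it is done.

```bash
mkdir -p pics; ls; python3 - <<'E'
from bench import arm
import cv2
print(arm.sense()); print(arm.pinch_z)
for n in ("scene","top","wrist"):
    im=arm.capture(n); cv2.imwrite(f"pics/{n}0.png",im[:,:,::-1]); print(n,arm.calibration(n))
E
```

```text
pics
{'time_s': 0.0, 'joint_positions': array([-1.41810524e+00,  8.79723090e-02,  1.37220457e+00,  9.91072605e-07,
        1.68362011e+00, -1.03096238e-01]), 'qd': array([ 2.82438153e-04,  4.57527590e-05,  2.13393817e-03, -8.06158247e-04,
        6.44067544e-04, -8.24995482e-04]), 'effort': array([-3.53256100e-04, -3.40182889e+01, -3.02429044e+01,  7.16509600e-02,
        3.30836372e-02, -1.64612447e-04]), 'tcp_pos': array([ 0.13906934, -0.53156997,  0.20431994]), 'orientation': array([-1.57298886e+00,  2.27835775e-04, -2.88580547e+00]), 'contact_force': array([ 0.31159513,  0.12502059, -0.1612288 ]), 'ft_torque': array([0.00926985, 0.00170941, 0.00738404]), 'grip_width': 0.996514737405409}
-0.0188
scene {'mtx': array([[517.73930345,   0.        , 286.61089816],
       [  0.        , 517.73930345, 210.33781535],
       [  0.        ,   0.        ,   1.        ]]), 'D': array([0.03323397, 0.        , 0.        , 0.        , 0.        ]), 'xyz': array([0.93114068, 0.28264253, 0.89962846]), 'attitude': array([-2.64024062e+00,  7.80626589e-04,  2.16890350e+00])}
top {'mtx': array([[517.2
[... 234 characters left out ...]
[0.37268082, 0.01612144, 1.23816645]), 'attitude': array([-2.99351614, -0.02580908, -1.5853985 ])}
wrist {'mtx': array([[337.25076566,   0.        , 285.01021578],
       [  0.        , 337.25076566, 207.14683852],
       [  0.        ,   0.        ,   1.        ]]), 'D': array([-0.06005159,  0.        ,  0.        ,  0.        ,  0.        ]), 'hand_eye': array([[-1.29395369e-04,  9.62664703e-01,  2.70696605e-01,
        -7.73266069e-02],
       [ 7.82023809e-04, -2.70696427e-01,  9.62664445e-01,
        -1.80577331e-01],
       [ 9.99999686e-01,  3.36255512e-04, -7.17799854e-04,
        -8.46822218e-04],
       [ 0.00000000e+00,  0.00000000e+00,  0.00000000e+00,
         1.00000000e+00]])}
```

View pics/top0.png

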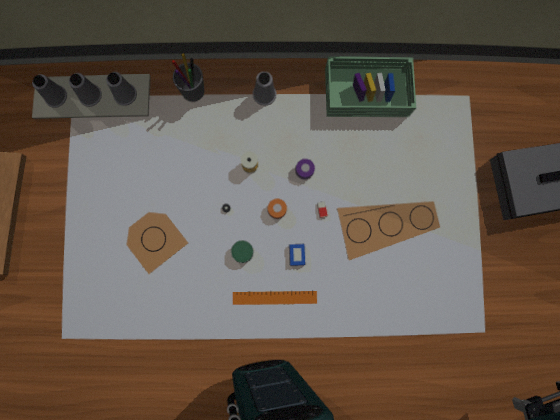

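View pics/scene0.png

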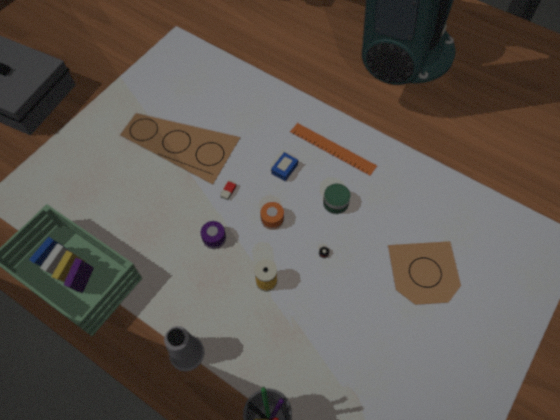

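View pics/wrist0.png

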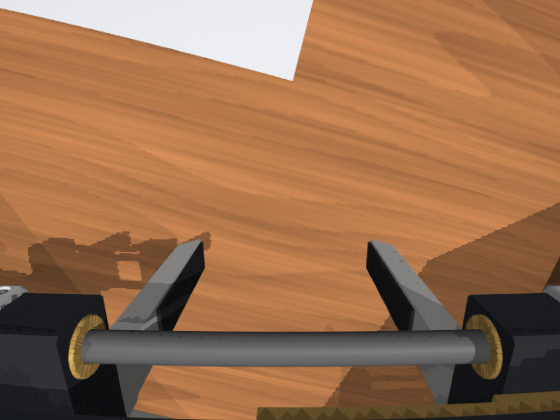

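The top view has the pocket at (153,240) and the skirt at (390,228), with its waist at the right end (438,215). The loose things are spool (250,162), purple (305,169), orange (277,208), tin (242,251), box (297,255), eraser (322,210) and bobbin (226,208). Next I fit known shapes to the network masks.

```bash
cat > h.py <<'E'
from bench import arm
import numpy as np, cv2
from scipy.spatial.transform import Rotation as Ro
from scipy.optimize import minimize
SH={'purple_mid':('c',.023,.032),'orange_mid':('c',.023,.032),'tin_mid':('c',.026,.034),'spool_mid':('c',.020,.056),
'pinbox_mid':('b',.05,.036,.022),'eraser':('b',.038,.018,.012),'bobbin':('c',.01,.011)}
def cam(name,state=None):
    c=arm.calibration(name)
    if name=='wrist':
        T=np.array(c['hand_eye']); s=state
        R=Ro.from_euler('xyz',s['orientation']).as_matrix()
        return c['mtx'],c['D'],R@T[:3,:3],R@T[:3,3]+s['tcp_pos']
    return c['mtx'],c['D'],Ro.from_euler('xyz',c['attitude']).as_matrix(),c['xyz']
def proj(P,C):
    K,D,R,t=C
    Rc=R.T
    return cv2.projectPoints(np.asarray(P,float),cv2.Rodrigues(Rc)[0],-Rc@t,K,np.asarray(D))[0].reshape(-1,2)
def ray(uv,C,z):
    K,D,R,t=C
    n=cv2.undistortPoints(np.array(uv,float).reshape(-1,1,2),K,np.asarray(D)).reshape(-1,2)
    d=np.c_[n,np.ones(len(n))]@R.T
    return t+d*((z-t[2])/d[:,2])[:,None]
def body(name,p,z0=0):
    s=SH.get(name)
    if name=='skirt': L=np.array([[.12,.033],[.12,-.033],[-.12,-.065],[-.12,.065]]);h=.002
    elif s[0]=='c':
        a=np.linspace(0,2*np.pi,48,endpoint=False);L=s[1]*np.c_[np.cos(a),np.sin(a)];h=s[2]
    else: L=np.array([[1,1],[1,-1],[-1,-1],[-1,1]])*np.array(s[1:3])/2;h=s[3]
    c,q=np.cos(p[2]),np.sin(p[2]);L=L@np.array([[c,q],[-q,c]])+p[:2]
    return np.r_[np.c_[L,L[:,0]*0+z0],np.c_[L,L[:,0]*0+z0+h]]
def render(name,p,C,z0,sub=4):
    m=np.zeros((420*sub,560*sub),np.uint8)
    h=cv2.convexHull(proj(body(name,p,z0),C).astype(np.float32)).reshape(-1,2)
    cv2.fillConvexPoly(m,np.round((h+.5)*sub-.5).astype(int),255)
    return cv2.resize(m,(560,420),interpolation=cv2.INTER_AREA)/255.
def fit(name,masks,z0=0,yaws=(0,)):
    # masks: list of (mask, C)
    best=None
    uv=np.argwhere(masks[0][0]).mean(0)[::-1]
    g=ray([uv],masks[0][1],z0+.015)[0][:2]
    f=lambda p:sum(np.abs(render(name,p,C,z0)-m).sum()/m.sum() for m,C in masks)
    for y in yaws:
        r=minimize(f,[*g,y],method='Nelder-Mead',options=dict(initial_simplex=np.array([[*g,y],[g[0]+.01,g[1],y],[g[0],g[1]+.01,y],[*g,y+.3]]),xatol=1e-4,fatol=1e-4))
        if best is None or r.fun<best.fun: best=r
    return best.x,best.fun/len(masks)
def go(xyz,yaw=None,s=None):
    s=s or arm.sense(); y0=s['orientation'][2]
    yaw=y0 if yaw is None else yaw
    R=Ro.from_euler('xyz',s['orientation']); Rt=Ro.from_euler('xyz',[-np.pi/2,0,yaw])
    print('shift',np.round(R.inv().apply(np.array(xyz)-s['tcp_pos']),4),'turn',np.round((R.inv()*Rt).as_rotvec(),4))
E
cat > det.py <<'E'
from h import *
import sys
C={n:cam(n) for n in('top','scene')}
P={}
for n in C: arm.capture(n)
for name in list(SH)+['skirt','pocket']:
    M=[]
    for n in C:
        r=arm.silhouettes(name,n)
        if r: 
            print(name,n,[(round(q['confidence'],2),np.round(q['uv']).tolist(),int(q['mask'].sum())) for q in r[:3]]); M.append((r[0]['mask'].astype(float),C[n],n)); P[name+'_'+n]=r[0]['mask']
    if name=='pocket':
        continue
    if not M: continue
    ys=(0,) if SH.get(name,('b',))[0]=='c' else np.arange(0,2*np.pi if name=='skirt' else np.pi,.5)
    for sel in [M]+([[m] for m in M] if len(M)>1 else []):
        x,e=fit(name,[(m,c) for m,c,_ in sel],0,ys); print('   ',[m[2] for m in sel],np.round(x,4),round(e,3))
np.savez('masks.npz',**P)
E
python3 det.py
```

```text
purple_mid top [(0.7, [306.0, 166.0], 344)]
purple_mid scene [(0.78, [211.0, 235.0], 623)]
    ['top', 'scene'] [ 0.6531 -0.0772  0.1511] 0.054
    ['top'] [ 0.6532 -0.0767  0.1558] 0.048
    ['scene'] [ 0.6528 -0.0775  0.1344] 0.047
orange_mid top [(0.59, [277.0, 209.0], 309)]
orange_mid scene [(0.79, [273.0, 214.0], 528)]
    ['top', 'scene'] [ 0.5566 -0.0078  0.1455] 0.102
    ['top'] [ 0.5562 -0.0072  0.1638] 0.082
    ['scene'] [ 0.5572 -0.0083 -0.0096] 0.106
tin_mid top [(0.93, [239.0, 248.0], 431)]
tin_mid scene [(0.94, [336.0, 196.0], 728), (0.3, [228.0, 189.0], 190)]
    ['top', 'scene'] [0.455  0.076  0.2993] 0.061
    ['top'] [0.4544 0.0769 0.505 ] 0.045
    ['scene'] [0.4552 0.0749 0.0908] 0.047
spool_mid top [(0.76, [248.0, 160.0], 301)]
spool_mid scene [(0.7, [263.0, 276.0], 616)]
    ['top', 'scene'] [0.6686 0.0573 0.3333] 0.081
    ['top'] [0.6695 0.0571 0.1422] 0.089
    ['scene'] [ 0.668   0.0568 -0.1431] 0.057
pinbox_mid top [(0.52, [294.0, 251.0], 316)]
pinbox_mid scene [(0.75, [284.0, 167.0], 483)]
    ['top', 'scene'] [ 0.4468 -0.0537 -0.011 ] 0.107
    ['top'] [ 0.4456 -0.0535 -0.0106] 0.099
    ['scene'] [ 0.4475 -0.054   3.2337] 0.099
eraser top [(0.67, [323.0, 208.0], 115)]
eraser scene [(0.55, [228.0, 190.0], 166)]
    ['top', 'scene'] [ 0.5542 -0.1169  0.2685] 0.221
    ['top'] [ 0.5545 -0.1167  0.1909] 0.178
    ['scene'] [ 0.554  -0.1175  0.3109] 0.237
skirt top [(0.77, [383.0, 223.0], 3830)]
skirt scene [(0.64, [186.0, 140.0], 4341)]
    ['top', 'scene'] [ 0.5182 -0.2847 -1.3852] 0.029
    ['top'] [ 0.518  -0.2847  4.8984] 0.031
    ['scene'] [ 0.5187 -0.2847  4.8996] 0.025
pocket top [(0.57, [153.0, 243.0], 2262)]
pocket scene [(0.87, [424.0, 270.0], 3817)]
```

The two cameras agree to about 1 mm. Next I check the printed circles directly.

```bash
cat > circ.py <<'E'
from h import *
from scipy.optimize import least_squares
Z=np.load('masks.npz')
sx=np.array([.5184,-.2847]);sy=-1.3845
ux=np.array([np.cos(sy),np.sin(sy)])
for n in('top','scene'):
    im=arm.capture(n);g=im.max(2).astype(float);C=cam(n)
    g0=ray([np.argwhere(Z['pocket_'+n]).mean(0)[::-1]],C,.002)[0][:2]
    for lab,c0 in [('waist',sx+.08*ux),('mid',sx),('hem',sx-.08*ux),('pocket',g0)]:
        # maximise ring darkness at r=.029
        a=np.linspace(0,2*np.pi,120,endpoint=False)
        def f(p,rs=(.029,)):
            s=0
            r=p[2]
            uv=proj(np.c_[p[0]+r*np.cos(a),p[1]+r*np.sin(a),a*0+.002],C).astype(np.float32)
            return cv2.remap(cv2.GaussianBlur(g,(0,0),1.0),uv[:,0],uv[:,1],cv2.INTER_LINEAR).mean()
        b=min(((f((c0[0]+i*.0005,c0[1]+j*.0005,r)),c0[0]+i*.0005,c0[1]+j*.0005,r) for i in range(-24,25) for j in range(-24,25) for r in(.028,.029)),key=lambda t:t[0])
        print(n,lab,np.round(b,4),'pred',np.round(c0,4))
E
python3 circ.py
```

```text
top waist [ 9.56308e+01  5.32700e-01 -3.62800e-01  2.90000e-02] pred [ 0.5332 -0.3633]
top mid [ 9.84097e+01  5.17400e-01 -2.84700e-01  2.90000e-02] pred [ 0.5184 -0.2847]
top hem [ 9.92275e+01  5.02100e-01 -2.05600e-01  2.90000e-02] pred [ 0.5036 -0.2061]
top pocket [9.61192e+01 4.87800e-01 2.89500e-01 2.90000e-02] pred [0.4848 0.2865]
scene waist [ 8.24135e+01  5.33700e-01 -3.62800e-01  2.90000e-02] pred [ 0.5332 -0.3633]
scene mid [ 8.56039e+01  5.18400e-01 -2.84200e-01  2.90000e-02] pred [ 0.5184 -0.2847]
scene hem [ 8.80449e+01  5.03600e-01 -2.05600e-01  2.90000e-02] pred [ 0.5036 -0.2061]
scene pocket [8.71247e+01 4.88700e-01 2.89600e-01 2.90000e-02] pred [0.4882 0.2891]
```

Purple first: go above it with the jaws perpendicular to the skirt axis (tool yaw −1.385).

```bash
python3 -c "
from h import *
go([.6530,-.0770,.12],-1.385)"
```

```text
shift [-0.6123  0.0855 -0.3103] turn [-1.0000e-04 -1.5007e+00  1.0000e-04]
```

```bash
python3 -m crank '[[[0,-1.5,0],[-0.612,0.085,-0.31],0],[[0,-1.5,0],[-0.612,0.085,-0.31],0],[[0,-1.5,0],[-0.612,0.085,-0.31],0],[[0,-1.5,0],[-0.612,0.085,-0.31],0],[[0,-1.5,0],[-0.612,0.085,-0.31],0],[[0,-1.5,0],[-0.612,0.085,-0.31],0],[[0,-1.5,0],[-0.612,0.085,-0.31],0],[[0,-1.5,0],[-0.612,0.085,-0.31],0]]' 30; python3 -c "
from h import *
go([.6530,-.0770,.12],-1.385)"
```

```text
time_s: 2.05
tcp_pos: [0.4377, -0.2675, 0.1564]
orientation: [-1.57, -0.001, -1.68]
contact_force: [0.4, -0.4, 0.3]
grip_width: 1.003
shift [-0.2127  0.0364  0.1933] turn [-0.0007 -0.2946  0.0009]
```

```bash
python3 -m crank '[[[0,-0.295,0],[-0.213,0.0364,0.193],0],[[0,-0.295,0],[-0.213,0.0364,0.193],0],[[0,-0.295,0],[-0.213,0.0364,0.193],0],[[0,-0.295,0],[-0.213,0.0364,0.193],0],[[0,-0.295,0],[-0.213,0.0364,0.193],0],[[0,-0.295,0],[-0.213,0.0364,0.193],0],[[0,-0.295,0],[-0.213,0.0364,0.193],0],[[0,-0.295,0],[-0.213,0.0364,0.193],0]]'; python3 -c "
from h import *
print(arm.sense()['joint_positions'])
s=arm.sense();im=arm.capture('wrist');cv2.imwrite('pics/w1.png',im[:,:,::-1])
C=cam('wrist',s);r=arm.silhouettes('purple_mid','wrist')
for q in r: print(q['confidence'],q['uv'],ray([q['uv']],C,.032),fit('purple_mid',[(q['mask'].astype(float),C)]))
go([.6530,-.0770,.006],-1.385)"
```

```text
time_s: 2.85
tcp_pos: [0.6524, -0.0791, 0.119]
orientation: [-1.573, -0.0, -1.389]
contact_force: [1.3, -0.3, 1.0]
grip_width: 0.998
[-2.06415857e-01  3.55324498e-01  1.22184615e+00 -7.94856624e-04
  1.56607175e+00 -3.87995477e-01]
0.96 [286.1, 203.3] [[ 0.65018906 -0.0715349   0.032     ]] (array([ 0.65039492, -0.07598256,  0.00428473]), np.float64(0.06249335459861776))
shift [-0.0034  0.1142  0.0017] turn [ 0.0003 -0.0068  0.0007]
```

View pics/w1.png

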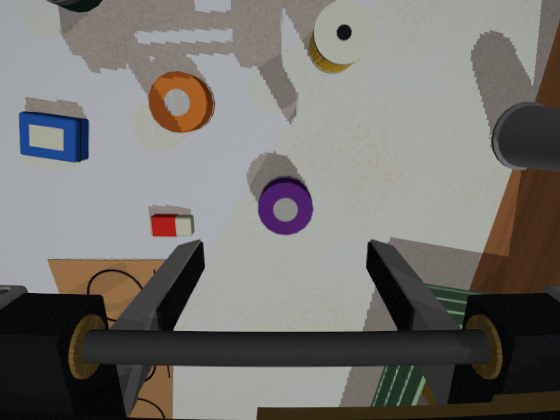

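Wrist view confirms purple between the fingers (285,207), clear of everything else. Going down and gripping.

```bash
python3 -m crank '[[[0,-0.007,0],[-0.003,0.05,0.0007],0],[[0,-0.007,0],[-0.003,0.09,0.0007],0],[[0,-0.007,0],[-0.003,0.114,0.0007],0],[[0,-0.007,0],[-0.003,0.114,0.0007],0],[[0,-0.007,0],[-0.003,0.114,0.0007],255],[[0,-0.007,0],[-0.003,0.114,0.0007],255],[[0,-0.007,0],[-0.003,0.114,0.0007],255],[[0,-0.007,0],[-0.003,0.114,0.0007],255]]' 30; python3 -c "
from h import *
go([.6530,-.0770,.1],-1.385)"
```

```text
time_s: 3.75
tcp_pos: [0.6532, -0.0768, 0.0071]
orientation: [-1.569, -0.001, -1.384]
contact_force: [0.6, 0.2, 0.4]
grip_width: 0.699
shift [ 0.0002 -0.0929 -0.0001] turn [-0.0017  0.001   0.0008]
```

```bash
python3 -m crank '[[[0,0,0],[0,0,0],255],[[0,0,0],[0,0,0],255],[[0,0,0],[0,0,0],255],[[0,0,0],[0,0,0],255],[[0,0,0],[0,0,0],255],[[0,0,0],[0,0,0],255]]' 30; python3 -c "
from h import *
print(arm.sense()['tcp_pos'])
go([.6530,-.0770,.09],-1.385)"
```

```text
time_s: 4.35
tcp_pos: [0.6525, -0.0765, 0.006]
orientation: [-1.571, -0.0, -1.384]
contact_force: [-1.3, -0.0, 1.8]
grip_width: 0.482
[ 0.65251194 -0.07647866  0.00598735]
shift [ 0.0006 -0.084   0.0003] turn [0.0004 0.0012 0.    ]
```

```bash
python3 -m crank '[[[0,0,0],[0,-0.04,0],255],[[0,0,0],[0,-0.07,0],255],[[0,0,0],[0,-0.07,0],255]]' ; python3 -c "
from h import *
print(arm.sense()['contact_force'])
go([.5332,-.3628,.075],-1.385)"
```

```text
time_s: 4.65
tcp_pos: [0.6561, -0.0771, 0.081]
orientation: [-1.561, -0.004, -1.384]
contact_force: [1.0, -0.0, -1.5]
grip_width: 0.482
[ 0.98338156 -0.0125899  -1.54274105]
shift [ 0.2579  0.0053 -0.174 ] turn [-0.0097  0.0013  0.0038]
```

```bash
python3 -m crank '[[[0,0,0],[0.0415,0,-0.0272],255],[[0,0,0],[0.083,0,-0.0544],255],[[0,0,0],[0.1245,0,-0.0816],255],[[0,0,0],[0.166,0,-0.1088],255],[[0,0,0],[0.2075,0,-0.136],255],[[0,0,0],[0.24,0,-0.1573],255],[[0,0,0],[0.2594,0,-0.1701],255],[[0,0,0],[0.2594,0,-0.1701],255]]' ; python3 -m crank '[[[0,0,0],[0,0,0],255],[[0,0,0],[0,0,0],255],[[0,0,0],[0,0,0],255]]';python3 -c "
from h import *
s=arm.sense();im=arm.capture('wrist');cv2.imwrite('pics/w2.png',im[:,:,::-1])
go([.5332,-.3628,.0085],-1.385)"
```

```text
time_s: 5.45
tcp_pos: [0.5309, -0.3657, 0.0726]
orientation: [-1.574, 0.002, -1.389]
contact_force: [0.2, 0.3, -1.7]
grip_width: 0.481
time_s: 5.75
tcp_pos: [0.5343, -0.3614, 0.0752]
orientation: [-1.571, 0.001, -1.382]
contact_force: [-1.1, 0.4, -3.0]
grip_width: 0.48
shift [ 0.001   0.067  -0.0013] turn [ 0.0002  0.0031 -0.0005]
```

View pics/w2.png

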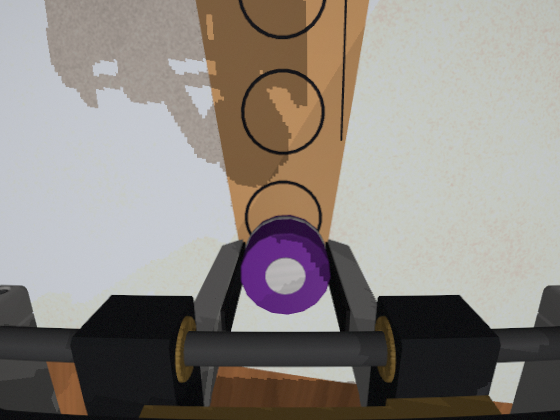

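```bash
cat >> h.py <<'E'
def ring(c0,C,im,w=14,step=.0005,z=.002):
    g=cv2.GaussianBlur(im.max(2).astype(float),(0,0),1.0)
    a=np.linspace(0,2*np.pi,120,endpoint=False)
    def f(x,y):
        uv=proj(np.c_[x+.0287*np.cos(a),y+.0287*np.sin(a),a*0+z],C).astype(np.float32)
        return cv2.remap(g,uv[:,0],uv[:,1],cv2.INTER_LINEAR).mean()
    return min(((f(c0[0]+i*step,c0[1]+j*step),c0[0]+i*step,c0[1]+j*step) for i in range(-w,w+1) for j in range(-w,w+1)))
TG={'waist':(.5332,-.3628),'mid':(.5179,-.2845),'hem':(.5029,-.2056),'pocket':(.4883,.2896)}
def wlook(pic,name=None,z0=0,rings=()):
    s=arm.sense();im=arm.capture('wrist');cv2.imwrite('pics/%s.png'%pic,im[:,:,::-1]);C=cam('wrist',s)
    print('tcp',s['tcp_pos'].round(4))
    for r in rings: print(r,np.round(ring(TG[r],C,im),4),'top/scene',TG[r])
    if name:
        for q in arm.silhouettes(name,'wrist')[:1]:
            x,e=fit(name,[(q['mask'].astype(float),C)],z0,(0,) if SH[name][0]=='c' else (0,.5,1,1.5,2,2.5)); print(name,q['confidence'],np.round(x,4),round(e,3))
E
python3 -c "
from h import *
wlook('w3','purple_mid',.069,['mid','waist'])"
```

```text
tcp [ 0.5343 -0.3616  0.0755]
mid [49.6207  0.5159 -0.2835] top/scene (0.5179, -0.2845)
waist [77.3065  0.5312 -0.3618] top/scene (0.5332, -0.3628)
purple_mid 0.95 [ 0.5328 -0.3614  0.1155] 0.043
```

```bash
python3 -m crank '[[[0,0.003,0],[0.0007,0.03,-0.0015],255],[[0,0.003,0],[0.0007,0.05,-0.0015],255],[[0,0.003,0],[0.0007,0.06,-0.0015],255],[[0,0.003,0],[0.0007,0.0665,-0.0015],255],[[0,0.003,0],[0.0007,0.0665,-0.0015],255],[[0,0.003,0],[0.0007,0.0665,-0.0015],255]]' ; python3 -c "
from h import *
print(arm.sense()['tcp_pos'],arm.sense()['contact_force'])"
```

```text
time_s: 6.5
tcp_pos: [0.5332, -0.3644, 0.0107]
orientation: [-1.569, -0.002, -1.387]
contact_force: [-0.3, 0.5, -2.5]
grip_width: 0.483
[ 0.53322709 -0.36440961  0.01066696] [-0.26895171  0.51577475 -2.45011678]
```

```bash
python3 -m crank '[[[0,0,0],[0,0,0],255],[[0,0,0],[0,0,0],255]]' ; python3 -c "
from h import *
print(arm.sense()['tcp_pos'],arm.sense()['contact_force'])"
```

```text
time_s: 6.7
tcp_pos: [0.5329, -0.3643, 0.0104]
orientation: [-1.57, -0.001, -1.387]
contact_force: [0.2, -0.4, -2.6]
grip_width: 0.482
[ 0.53291321 -0.36433131  0.01040449] [ 0.20089311 -0.39132673 -2.61501428]
```

```bash
python3 -m crank '[[[0,0,0],[-0.0011,0.001,0],255],[[0,0,0],[-0.0011,0.0024,0],255],[[0,0,0],[-0.0011,0.0024,0],255],[[0,0,0],[-0.0011,0.0024,0],255]]' ; python3 -c "
from h import *
print(arm.sense()['tcp_pos'],arm.sense()['contact_force'])"
```

```text
time_s: 7.1
tcp_pos: [0.5324, -0.3629, 0.008]
orientation: [-1.57, -0.001, -1.387]
contact_force: [-1.0, 2.1, 2.9]
grip_width: 0.484
[ 0.53242867 -0.36293505  0.00798286] [-0.99160358  2.13158622  2.91808936]
```

Touching down. Open, then rise.

```bash
python3 -m crank '[[[0,0,0],[0,0,0],0],[[0,0,0],[0,0,0],0],[[0,0,0],[0,0,0],0],[[0,0,0],[0,0,0],0],[[0,0,0],[0,0,0],0],[[0,0,0],[0,-0.03,0],0],[[0,0,0],[0,-0.08,0],0],[[0,0,0],[0,-0.11,0],0]]' ; python3 -m crank '[[[0,0,0],[0,0,0],0],[[0,0,0],[0,0,0],0],[[0,0,0],[0,0,0],0]]'; python3 -c "
from h import *
wlook('w4','purple_mid',.002,['mid','waist'])
go([.5562,-.0078,.12],-1.385)"
```

```text
time_s: 7.9
tcp_pos: [0.5331, -0.3636, 0.1206]
orientation: [-1.568, -0.003, -1.387]
contact_force: [0.3, -0.6, 0.4]
grip_width: 1.0
time_s: 8.2
tcp_pos: [0.5312, -0.3621, 0.1146]
orientation: [-1.573, 0.003, -1.387]
contact_force: [-0.8, -0.9, -0.6]
grip_width: 1.001
tcp [ 0.5312 -0.3621  0.1146]
mid [57.7601  0.5159 -0.2835] top/scene (0.5179, -0.2845)
waist [65.7622  0.5312 -0.3618] top/scene (0.5332, -0.3628)
purple_mid 0.79 [ 0.5308 -0.3628  0.0462] 0.061
shift [-0.3436 -0.0049  0.0894] turn [ 0.0032 -0.0018 -0.0036]
```

View pics/w4.png

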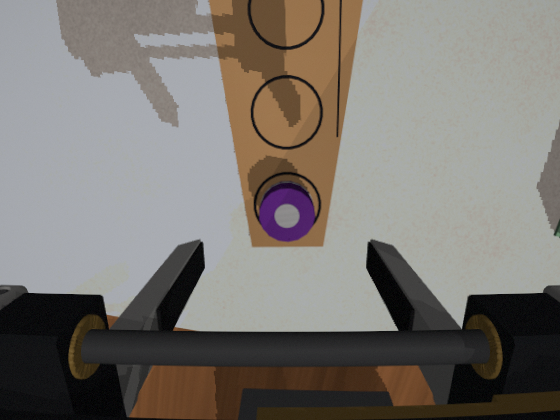

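Purple sits within about 1 mm of the waist circle (287,215 in the wrist view). On to orange.

```bash
python3 -m crank '[[[0,0,0],[-0.3436,0,0.0894],0],[[0,0,0],[-0.3436,0,0.0894],0],[[0,0,0],[-0.3436,0,0.0894],0],[[0,0,0],[-0.3436,0,0.0894],0],[[0,0,0],[-0.3436,0,0.0894],0],[[0,0,0],[-0.3436,0,0.0894],0],[[0,0,0],[-0.3436,0,0.0894],0],[[0,0,0],[-0.3436,0,0.0894],0]]' ; python3 -m crank '[[[0,0,0],[-0.0,0,0],0],[[0,0,0],[0,0,0],0],[[0,0,0],[0,0,0],0],[[0,0,0],[0,0,0],0]]'; python3 -c "
from h import *
wlook('w5','orange_mid',0)
go([.5562,-.0078,.006],-1.385)"
```

```text
time_s: 9.1
tcp_pos: [0.5562, -0.0032, 0.1154]
orientation: [-1.573, 0.003, -1.38]
contact_force: [-0.0, -0.5, 0.1]
grip_width: 1.002
time_s: 9.5
tcp_pos: [0.5572, -0.0103, 0.1167]
orientation: [-1.571, -0.0, -1.389]
contact_force: [0.4, -0.8, -0.0]
grip_width: 1.0
tcp [ 0.5572 -0.0103  0.1167]
orange_mid 0.88 [ 0.5541 -0.0077  0.1826] 0.035
shift [-0.0023  0.1109 -0.0006] turn [ 0.0001 -0.0038  0.0002]
```

View pics/w5.png

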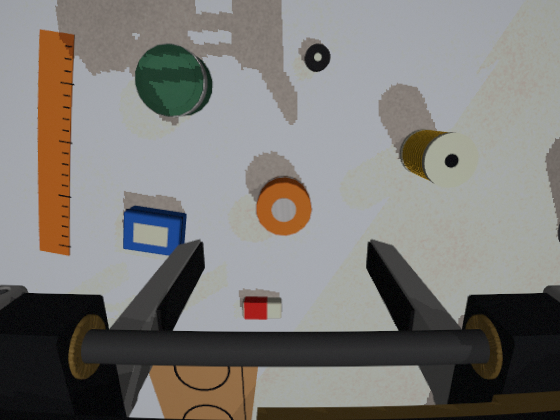

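```bash
python3 -m crank '[[[0,-0.003,0],[-0.0023,0.05,-0.0006],0],[[0,-0.003,0],[-0.0023,0.09,-0.0006],0],[[0,-0.003,0],[-0.0023,0.111,-0.0006],0],[[0,-0.003,0],[-0.0023,0.111,-0.0006],255],[[0,-0.003,0],[-0.0023,0.111,-0.0006],255],[[0,-0.003,0],[-0.0023,0.111,-0.0006],255],[[0,-0.003,0],[-0.0023,0.111,-0.0006],255],[[0,-0.003,0],[-0.0023,0.111,-0.0006],255]]' 30; python3 -m crank '[[[0,0,0],[0,0,0],255],[[0,0,0],[0,0,0],255],[[0,0,0],[0,0,0],255],[[0,0,0],[0,0,0],255],[[0,0,0],[0,0,0],255],[[0,0,0],[0,0,0],255]]'; python3 -c "
from h import *
print(arm.sense()['tcp_pos'])
go([.5029,-.2056,.076],-1.385)"
```

```text
time_s: 10.4
tcp_pos: [0.5568, -0.0067, 0.0069]
orientation: [-1.569, -0.001, -1.384]
contact_force: [-1.1, -0.2, 0.4]
grip_width: 0.611
time_s: 11.0
tcp_pos: [0.5559, -0.0067, 0.0064]
orientation: [-1.572, -0.0, -1.384]
contact_force: [-3.3, -1.1, 5.7]
grip_width: 0.485
[ 0.55590386 -0.00666809  0.00637725]
shift [ 0.1856 -0.0695 -0.0891] turn [0.0008 0.0012 0.0002]
```

```bash
python3 -m crank '[[[0,0,0],[0,-0.04,0],255],[[0,0,0],[0,-0.07,0],255],[[0,0,0],[0.04,-0.07,-0.0192],255],[[0,0,0],[0.08,-0.07,-0.0384],255],[[0,0,0],[0.12,-0.07,-0.0576],255],[[0,0,0],[0.16,-0.07,-0.0768],255],[[0,0,0],[0.186,-0.07,-0.0893],255],[[0,0,0],[0.186,-0.07,-0.0893],255]]' ; python3 -m crank '[[[0,0,0],[0,0,0],255],[[0,0,0],[0,0,0],255],[[0,0,0],[0,0,0],255],[[0,0,0],[0,0,0],255]]';python3 -c "
from h import *
print(arm.sense()['contact_force'])
wlook('w6','orange_mid',.07,['mid','hem'])
go([.5029,-.2056,.0085],-1.385)"
```

```text
time_s: 11.8
tcp_pos: [0.5017, -0.2093, 0.0743]
orientation: [-1.572, -0.001, -1.389]
contact_force: [-0.0, 1.0, -4.5]
grip_width: 0.481
time_s: 12.2
tcp_pos: [0.5034, -0.2048, 0.0758]
orientation: [-1.571, 0.0, -1.382]
contact_force: [1.2, -0.1, -3.7]
grip_width: 0.489
[ 1.17717356 -0.1317429  -3.71196119]
tcp [ 0.5034 -0.2048  0.0758]
mid [106.4768   0.5164  -0.286 ] top/scene (0.5179, -0.2845)
hem [89.8226  0.5004 -0.2046] top/scene (0.5029, -0.2056)
orange_mid 0.89 [ 0.5022 -0.2056  0.0725] 0.039
shift [ 0.0003  0.0675 -0.0006] turn [-0.0002  0.0025  0.0001]
```

View pics/w6.png

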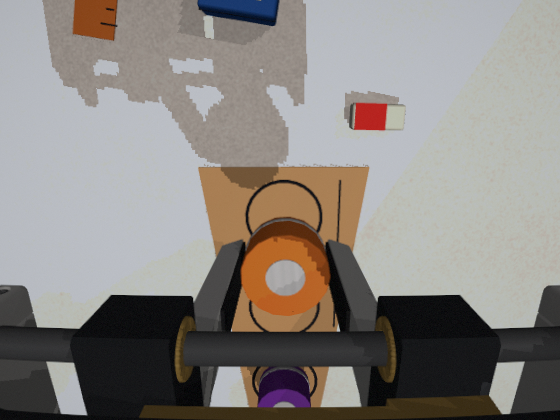

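```bash
python3 -m crank '[[[0,0.002,0],[-0.0005,0.03,-0.001],255],[[0,0.002,0],[-0.0005,0.05,-0.001],255],[[0,0.002,0],[-0.0005,0.06,-0.001],255],[[0,0.002,0],[-0.0005,0.065,-0.001],255],[[0,0.002,0],[-0.0005,0.065,-0.001],255],[[0,0.002,0],[-0.0005,0.065,-0.001],255],[[0,0.002,0],[-0.0005,0.065,-0.001],255]]' ; python3 -c "
from h import *
print(arm.sense()['tcp_pos'],arm.sense()['contact_force']); go([.5022,-.2051,.0083],-1.385)"
```

```text
time_s: 13.0
tcp_pos: [0.503, -0.2061, 0.0124]
orientation: [-1.569, -0.002, -1.386]
contact_force: [0.1, 0.1, -4.3]
grip_width: 0.484
[ 0.50300522 -0.20609422  0.01235168] [ 0.10080902  0.09267405 -4.25204532]
shift [-0.0011  0.004  -0.0006] turn [-0.0021 -0.0007  0.0017]
```

```bash
python3 -m crank '[[[0,0,0],[-0.0009,0.002,-0.0006],255],[[0,0,0],[-0.0009,0.004,-0.0006],255],[[0,0,0],[-0.0009,0.004,-0.0006],255],[[0,0,0],[-0.0009,0.004,-0.0006],255]]' ; python3 -c "
from h import *
print(arm.sense()['tcp_pos'],arm.sense()['contact_force'])"
```

```text
time_s: 13.4
tcp_pos: [0.5017, -0.205, 0.0084]
orientation: [-1.57, -0.001, -1.386]
contact_force: [-1.5, 1.3, 5.2]
grip_width: 0.483
[ 0.50173813 -0.20504464  0.00838316] [-1.47886782  1.2767371   5.15324603]
```

```bash
python3 -m crank '[[[0,0,0],[0,0,0],0],[[0,0,0],[0,0,0],0],[[0,0,0],[0,0,0],0],[[0,0,0],[0,0,0],0],[[0,0,0],[0,0,0],0],[[0,0,0],[0,-0.03,0],0],[[0,0,0],[0,-0.08,0],0],[[0,0,0],[0,-0.11,0],0]]' ; python3 -m crank '[[[0,0,0],[0,0,0],0],[[0,0,0],[0,0,0],0],[[0,0,0],[0,0,0],0]]'; python3 -c "
from h import *
wlook('w7','orange_mid',.002,['hem'])
go([.4548,.0760,.12],-1.385)"
```

```text
time_s: 14.2
tcp_pos: [0.5023, -0.2054, 0.1202]
orientation: [-1.568, -0.002, -1.386]
contact_force: [0.2, 0.0, 0.2]
grip_width: 0.995
time_s: 14.5
tcp_pos: [0.5002, -0.2043, 0.115]
orientation: [-1.574, 0.002, -1.386]
contact_force: [0.3, 0.1, -0.6]
grip_width: 0.999
tcp [ 0.5002 -0.2043  0.115 ]
hem [88.7633  0.5004 -0.2046] top/scene (0.5029, -0.2056)
orange_mid 0.64 [ 0.5005 -0.2059  0.1346] 0.083
shift [-0.2838 -0.0047  0.007 ] turn [ 0.0034 -0.0009 -0.0026]
```

View pics/w7.png

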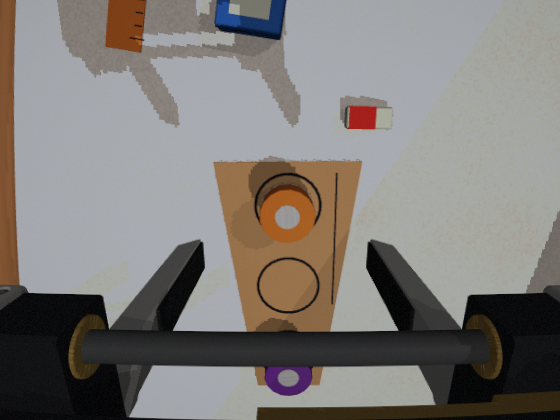

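Orange is within about 1.5 mm of the hem circle. Next the tin.

```bash
python3 -m crank '[[[0,0,0],[-0.284,0,0.007],0],[[0,0,0],[-0.284,0,0.007],0],[[0,0,0],[-0.284,0,0.007],0],[[0,0,0],[-0.284,0,0.007],0],[[0,0,0],[-0.284,0,0.007],0],[[0,0,0],[-0.284,0,0.007],0],[[0,0,0],[-0.284,0,0.007],0],[[0,0,0],[-0.284,0,0.007],0]]' ; python3 -m crank '[[[0,0,0],[-0.0,0,0],0],[[0,0,0],[0,0,0],0],[[0,0,0],[0,0,0],0],[[0,0,0],[0,0,0],0]]'; python3 -c "
from h import *
wlook('w8','tin_mid',0)
go([.4548,.0760,.007],-1.385)"
```

```text
time_s: 15.4
tcp_pos: [0.4552, 0.0759, 0.1158]
orientation: [-1.573, -0.0, -1.384]
contact_force: [1.0, -1.0, -0.2]
grip_width: 0.998
time_s: 15.8
tcp_pos: [0.4561, 0.0748, 0.1169]
orientation: [-1.571, -0.0, -1.387]
contact_force: [0.4, 0.3, 0.1]
grip_width: 1.002
tcp [0.4561 0.0748 0.1169]
tin_mid 0.85 [0.4522 0.0751 0.0287] 0.037
shift [-0.0011  0.11   -0.001 ] turn [-0.     -0.0018  0.0001]
```

View pics/w8.png

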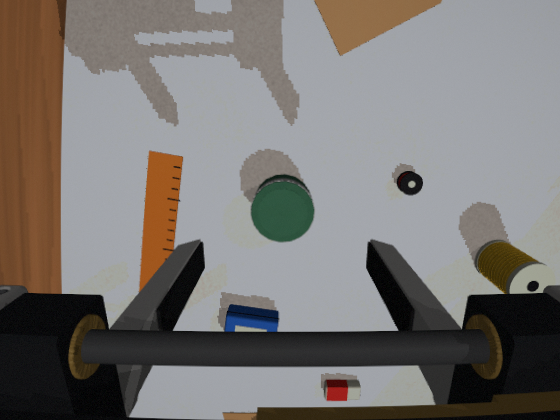

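```bash
python3 -m crank '[[[0,-0.002,0],[-0.001,0.05,-0.001],0],[[0,-0.002,0],[-0.001,0.09,-0.001],0],[[0,-0.002,0],[-0.001,0.11,-0.001],0],[[0,-0.002,0],[-0.001,0.11,-0.001],255],[[0,-0.002,0],[-0.001,0.11,-0.001],255],[[0,-0.002,0],[-0.001,0.11,-0.001],255],[[0,-0.002,0],[-0.001,0.11,-0.001],255],[[0,-0.002,0],[-0.001,0.11,-0.001],255]]' 25; python3 -m crank '[[[0,0,0],[0,0,0],255],[[0,0,0],[0,0,0],255],[[0,0,0],[0,0,0],255],[[0,0,0],[0,0,0],255],[[0,0,0],[0,0,0],255]]'; python3 -c "
from h import *
print(arm.sense()['tcp_pos'])
go([.5179,-.2845,.097],-1.385)"
```

```text
time_s: 16.7
tcp_pos: [0.4558, 0.0765, 0.0084]
orientation: [-1.568, -0.001, -1.384]
contact_force: [0.3, -0.4, 0.9]
grip_width: 0.608
time_s: 17.2
tcp_pos: [0.4553, 0.0764, 0.0079]
orientation: [-1.57, -0.0, -1.384]
contact_force: [-1.4, -1.0, 6.1]
grip_width: 0.551
[0.4552517  0.07640177 0.00794281]
shift [ 0.3663 -0.0889 -0.0055] turn [-0.0012  0.0013  0.0004]
```

```bash
python3 -m crank '[[[0,0,0],[0,-0.045,0],255],[[0,0,0],[0,-0.09,0],255],[[0,0,0],[0.045,-0.09,-0.0007],255],[[0,0,0],[0.09,-0.09,-0.0014],255],[[0,0,0],[0.135,-0.09,-0.002],255],[[0,0,0],[0.18,-0.09,-0.0027],255],[[0,0,0],[0.225,-0.09,-0.0034],255],[[0,0,0],[0.27,-0.09,-0.004],255]]' ; python3 -m crank '[[[0,0,0],[0.045,0,-0.0007],255],[[0,0,0],[0.08,0,-0.0012],255],[[0,0,0],[0.0963,0,-0.0015],255],[[0,0,0],[0.0963,0,-0.0015],255],[[0,0,0],[0.0963,0,-0.0015],255],[[0,0,0],[0.0963,0,-0.0015],255],[[0,0,0],[0.0963,0,-0.0015],255]]';python3 -c "
from h import *
print(arm.sense()['contact_force'])
wlook('w9','tin_mid',.09,['mid'])
go([.5179,-.2845,.0105],-1.385)"
```

```text
time_s: 18.0
tcp_pos: [0.5008, -0.1913, 0.0963]
orientation: [-1.571, 0.001, -1.384]
contact_force: [0.9, 0.6, -1.9]
grip_width: 0.548
time_s: 18.7
tcp_pos: [0.5176, -0.2828, 0.0972]
orientation: [-1.571, 0.0, -1.382]
contact_force: [0.8, 0.5, -1.1]
grip_width: 0.548
[ 0.82904133  0.50822156 -1.10816156]
tcp [ 0.5176 -0.2828  0.0972]
mid [71.1661  0.5159 -0.2835] top/scene (0.5179, -0.2845)
tin_mid 0.89 [ 0.5161 -0.2833  0.0594] 0.028
shift [0.0012 0.0868 0.0001] turn [-0.0003  0.0028  0.0002]
```

View pics/w9.png

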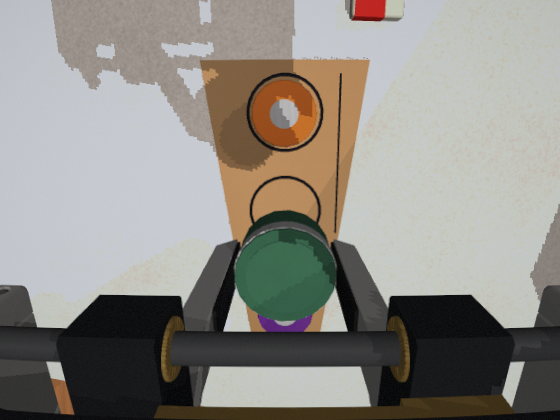

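```bash
python3 -m crank '[[[0,0.002,0],[0.0006,0.035,0],255],[[0,0.002,0],[0.0006,0.06,0],255],[[0,0.002,0],[0.0006,0.076,0],255],[[0,0.002,0],[0.0006,0.083,0],255],[[0,0.002,0],[0.0006,0.083,0],255],[[0,0.002,0],[0.0006,0.083,0],255],[[0,0.002,0],[0.0006,0.083,0],255]]' ; python3 -c "
from h import *
print(arm.sense()['tcp_pos'],arm.sense()['contact_force']); go([.5173,-.2837,.0097],-1.385)"
```

```text
time_s: 19.5
tcp_pos: [0.5186, -0.2857, 0.0157]
orientation: [-1.569, -0.002, -1.386]
contact_force: [0.1, -0.3, 0.1]
grip_width: 0.548
[ 0.51857116 -0.28569117  0.01570729] [ 0.05706536 -0.29460777  0.14660633]
shift [-0.0022  0.006  -0.0009] turn [-0.0021 -0.0006  0.0022]
```

```bash
python3 -m crank '[[[0,0,0],[-0.0018,0.003,-0.0008],255],[[0,0,0],[-0.0018,0.006,-0.0008],255],[[0,0,0],[-0.0018,0.006,-0.0008],255],[[0,0,0],[-0.0018,0.006,-0.0008],255]]' ; python3 -c "
from h import *
print(arm.sense()['tcp_pos'],arm.sense()['contact_force'])"
```

```text
time_s: 19.9
tcp_pos: [0.517, -0.2837, 0.0097]
orientation: [-1.569, -0.001, -1.386]
contact_force: [-1.0, 0.4, 4.9]
grip_width: 0.549
[ 0.51695757 -0.28365156  0.00973694] [-0.99517929  0.40083022  4.88205172]
```

```bash
python3 -m crank '[[[0,0,0],[0,0,0],0],[[0,0,0],[0,0,0],0],[[0,0,0],[0,0,0],0],[[0,0,0],[0,0,0],0],[[0,0,0],[0,0,0],0],[[0,0,0],[0,-0.03,0],0],[[0,0,0],[0,-0.08,0],0],[[0,0,0],[0,-0.11,0],0]]' ; python3 -m crank '[[[0,0,0],[0,0,0],0],[[0,0,0],[0,0,0],0],[[0,0,0],[0,0,0],0]]'; python3 -c "
from h import *
wlook('w10','tin_mid',.002,['mid'])
C={n:cam(n) for n in('top','scene')}
M={'pinbox_mid':[]}
for n in C: arm.capture(n)
for k,z in (('tin_mid',.002),('pinbox_mid',0)):
    m=[(r[0]['mask'].astype(float),C[n]) for n in C if (r:=arm.silhouettes(k,n))]
    print(k,len(m),fit(k,m,z,(0,) if k=='tin_mid' else (0,1,2)))
go([.4468,-.0537,.12],-1.571)"
```

```text
time_s: 20.7
tcp_pos: [0.5173, -0.2841, 0.1213]
orientation: [-1.568, -0.003, -1.386]
contact_force: [0.4, -0.3, 0.8]
grip_width: 0.998
time_s: 21.0
tcp_pos: [0.5154, -0.2828, 0.1158]
orientation: [-1.573, 0.003, -1.386]
contact_force: [-0.2, 0.3, -0.4]
grip_width: 0.998
tcp [ 0.5154 -0.2828  0.1158]
mid [69.1493  0.5159 -0.283 ] top/scene (0.5179, -0.2845)
tin_mid 0.89 [ 0.5153 -0.2845  0.1055] 0.027
tin_mid 2 (array([ 0.51896799, -0.28401112,  0.46833514]), np.float64(0.5980102426560266))
pinbox_mid 2 (array([ 0.44639014, -0.0538211 ,  3.18310961]), np.float64(0.0826760820878468))
shift [-0.2385 -0.0024 -0.026 ] turn [ 0.0007  0.1852 -0.0005]
```

View pics/w10.png

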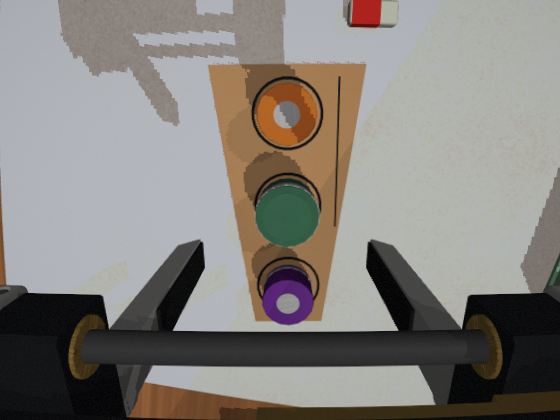

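Tin is good to about 1.5 mm. On to the pin box.

```bash
python3 -m crank '[[[0,0.185,0],[-0.2385,0,-0.026],0],[[0,0.185,0],[-0.2385,0,-0.026],0],[[0,0.185,0],[-0.2385,0,-0.026],0],[[0,0.185,0],[-0.2385,0,-0.026],0],[[0,0.185,0],[-0.2385,0,-0.026],0],[[0,0.185,0],[-0.2385,0,-0.026],0],[[0,0.185,0],[-0.2385,0,-0.026],0]]' ; python3 -m crank '[[[0,0,0],[-0.0,0,0],0],[[0,0,0],[0,0,0],0],[[0,0,0],[0,0,0],0],[[0,0,0],[0,0,0],0]]'; python3 -c "
from h import *
wlook('w11','pinbox_mid',0)
go([.4466,-.0537,.005],-1.571)"
```

```text
time_s: 22.1
tcp_pos: [0.4472, -0.0536, 0.1184]
orientation: [-1.57, -0.001, -1.569]
contact_force: [1.4, 0.5, -0.1]
grip_width: 1.0
time_s: 22.5
tcp_pos: [0.4471, -0.0546, 0.1178]
orientation: [-1.571, -0.0, -1.572]
contact_force: [0.2, 0.1, 0.7]
grip_width: 0.999
tcp [ 0.4471 -0.0546  0.1178]
pinbox_mid 0.81 [ 0.4439 -0.0542  0.0271] 0.055
shift [-0.0006  0.1129 -0.0004] turn [ 0.0003 -0.0007  0.    ]
```

View pics/w11.png

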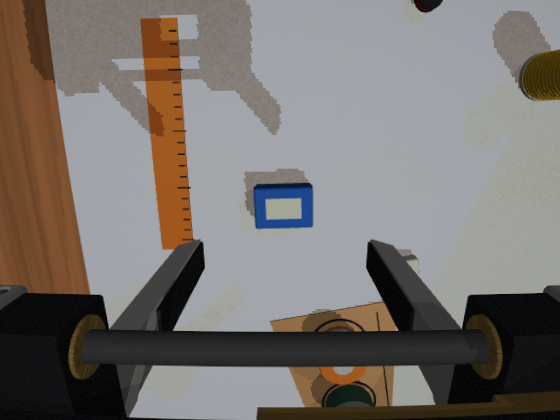

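```bash
python3 -m crank '[[[0,-0.01,0],[-0.0006,0.05,-0.0006],0],[[0,-0.01,0],[-0.0006,0.09,-0.0006],0],[[0,-0.01,0],[-0.0006,0.1135,-0.0006],0],[[0,-0.01,0],[-0.0006,0.1135,-0.0006],0],[[0,-0.01,0],[-0.0006,0.1135,-0.0006],255],[[0,-0.01,0],[-0.0006,0.1135,-0.0006],255],[[0,-0.01,0],[-0.0006,0.1135,-0.0006],255],[[0,-0.01,0],[-0.0006,0.1135,-0.0006],255]]' 18; python3 -m crank '[[[0,0,0],[0,0,0],255],[[0,0,0],[0,0,0],255],[[0,0,0],[0,0,0],255],[[0,0,0],[0,0,0],255],[[0,0,0],[0,0,0],255]]'; python3 -c "
from h import *
print(arm.sense()['tcp_pos'])
go([.5173,-.2848,.105],-1.55)"
```

```text
time_s: 23.4
tcp_pos: [0.4467, -0.0534, 0.005]
orientation: [-1.57, -0.0, -1.561]
contact_force: [0.4, 0.0, -0.3]
grip_width: 0.694
time_s: 23.9
tcp_pos: [0.4465, -0.0533, 0.0047]
orientation: [-1.571, -0.0, -1.561]
contact_force: [0.7, 1.0, 1.8]
grip_width: 0.526
[ 0.44645108 -0.05325407  0.0046508 ]
shift [ 0.2323 -0.1003  0.0685] turn [-0.0001 -0.0108  0.0001]
```

```bash
python3 -m crank '[[[0,0,0],[0,-0.045,0],255],[[0,0,0],[0,-0.09,0],255],[[0,0,0],[0.04,-0.1,0.0118],255],[[0,0,0],[0.08,-0.1,0.0236],255],[[0,0,0],[0.12,-0.1,0.0354],255],[[0,0,0],[0.16,-0.1,0.0472],255],[[0,0,0],[0.2,-0.1,0.059],255],[[0,0,0],[0.2323,-0.1,0.0685],255]]' ; python3 -m crank '[[[0,0,0],[0,0,0],255],[[0,0,0],[0,0,0],255],[[0,0,0],[0,0,0],255],[[0,0,0],[0,0,0],255],[[0,0,0],[0,0,0],255]]';python3 -c "
from h import *
wlook('w12','pinbox_mid',.1)
C=cam('wrist',arm.sense())
q=arm.silhouettes('tin_mid','wrist')
print([(t['confidence'],t['uv'],t['mask'].sum()) for t in q])
go([.5173,-.2848,.050],-1.571)"
```

```text
time_s: 24.7
tcp_pos: [0.5173, -0.287, 0.1038]
orientation: [-1.571, -0.0, -1.562]
contact_force: [0.2, -0.2, -0.5]
grip_width: 0.529
time_s: 25.2
tcp_pos: [0.5172, -0.2837, 0.1048]
orientation: [-1.571, -0.0, -1.559]
contact_force: [-0.4, -0.1, -0.1]
grip_width: 0.532
tcp [ 0.5172 -0.2837  0.1048]
pinbox_mid 0.76 [ 0.5155 -0.2849  0.0151] 0.032
[(0.8, [287.5, 208.1], np.int64(2507)), (0.17, [264.7, 115.0], np.int64(3054))]
shift [0.0005 0.0548 0.    ] turn [-0.0003  0.0111  0.0003]
```

View pics/w12.png

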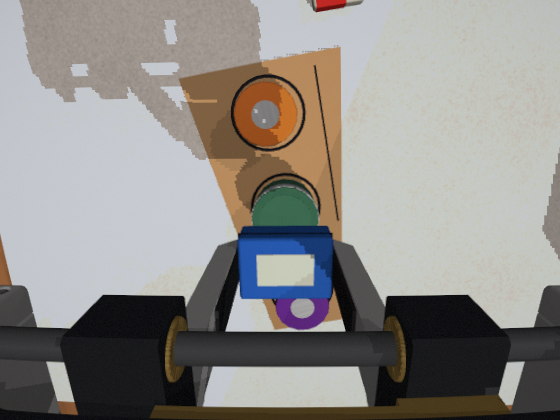

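```bash
python3 -m crank '[[[0,0,0],[0,0.03,0],255],[[0,0,0],[0,0.05,0],255],[[0,0,0],[0,0.058,0],255],[[0,0,0],[0,0.058,0],255],[[0,0,0],[0,0.058,0],255],[[0,0,0],[0,0.058,0],255]]' ; python3 -c "
from h import *
print(arm.sense()['tcp_pos'],arm.sense()['contact_force']); go([.5172,-.2835,.0407],-1.56)"
```

```text
time_s: 25.95
tcp_pos: [0.5182, -0.2855, 0.0482]
orientation: [-1.568, -0.002, -1.561]
contact_force: [-0.3, 0.8, -1.5]
grip_width: 0.526
[ 0.51819413 -0.2854548   0.04820463] [-0.32963069  0.78014513 -1.48857325]
shift [-0.002   0.0075 -0.001 ] turn [-0.0025 -0.0008  0.0018]
```

```bash
python3 -m crank '[[[0,0,0],[-0.0018,0.004,-0.0008],255],[[0,0,0],[-0.0018,0.006,-0.0008],255],[[0,0,0],[-0.0018,0.0065,-0.0008],255],[[0,0,0],[-0.0018,0.0065,-0.0008],255],[[0,0,0],[-0.0018,0.0065,-0.0008],255]]' ; python3 -c "
from h import *
print(arm.sense()['tcp_pos'],arm.sense()['contact_force']); go([.5172,-.2835,.0407],-1.56)"
```

```text
time_s: 26.45
tcp_pos: [0.5166, -0.2831, 0.0407]
orientation: [-1.57, -0.0, -1.561]
contact_force: [-1.3, 0.9, 3.6]
grip_width: 0.532
[ 0.51664788 -0.28313884  0.04066274] [-1.3064225   0.94860669  3.58870404]
shift [ 0.0004 -0.      0.0005] turn [-0.0007 -0.0007  0.0004]
```

Resting with light contact; release and rise.

```bash
python3 -m crank '[[[0,0,0],[0,0,0],0],[[0,0,0],[0,0,0],0],[[0,0,0],[0,0,0],0],[[0,0,0],[0,0,0],0],[[0,0,0],[0,0,0],0],[[0,0,0],[0,-0.03,0],0],[[0,0,0],[0,-0.07,0],0],[[0,0,0],[0,-0.09,0],0]]' ; python3 -m crank '[[[0,0,0],[0,0,0],0],[[0,0,0],[0,0,0],0],[[0,0,0],[0,0,0],0]]'; python3 -c "
from h import *
wlook('w13','pinbox_mid',.036)
go([.6686,.0570,.15],-1.571)"
```

```text
time_s: 27.25
tcp_pos: [0.5176, -0.2839, 0.1337]
orientation: [-1.567, -0.003, -1.561]
contact_force: [0.6, 0.2, 0.9]
grip_width: 1.002
time_s: 27.55
tcp_pos: [0.5153, -0.2823, 0.1276]
orientation: [-1.574, 0.002, -1.561]
contact_force: [0.6, 0.2, -0.2]
grip_width: 0.999
tcp [ 0.5153 -0.2823  0.1276]
pinbox_mid 0.74 [ 0.5151 -0.284   3.1577] 0.053
shift [-0.3379 -0.0222  0.1565] turn [ 0.0034  0.0102 -0.0022]
```

View pics/w13.png

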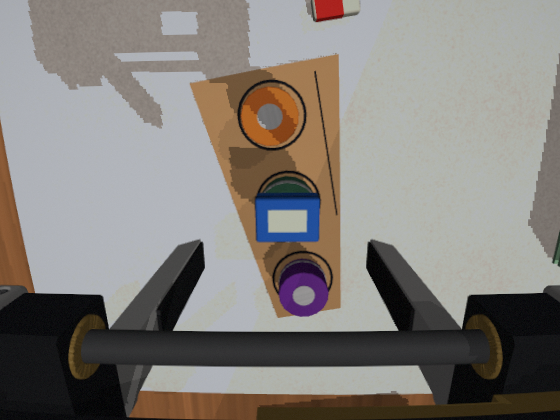

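Box is centred on the tin within 1 mm. Before going to the spool, check where the grey bottle behind it stands.

```bash
python3 -c "
from h import *
for n,uv in (('top',[265,98]),('top',[264,78]),('scene',[187,362]),('scene',[176,335])):
  print(n,uv,[(z,ray([uv],cam(n),z)[0][:2].round(3)) for z in (0,.08,.12,.15)])
im=cv2.imread('pics/scene0.png')[230:420,140:330];im=cv2.resize(im,None,fx=3,fy=3)
im2=cv2.resize(cv2.imread('pics/top0.png')[50:190,200:340],None,fx=4,fy=4)
cv2.imwrite('pics/z.png',im);cv2.imwrite('pics/z2.png',im2)"
```

```text
top [265, 98] [(0, array([0.839, 0.017])), (0.08, array([0.809, 0.017])), (0.12, array([0.794, 0.017])), (0.15, array([0.783, 0.017]))]
top [264, 78] [(0, array([0.893, 0.019])), (0.08, array([0.859, 0.019])), (0.12, array([0.843, 0.019])), (0.15, array([0.83 , 0.019]))]
scene [187, 362] [(0, array([0.863, 0.03 ])), (0.08, array([0.869, 0.052])), (0.12, array([0.872, 0.064])), (0.15, array([0.874, 0.072]))]
scene [176, 335] [(0, array([ 0.838, -0.015])), (0.08, array([0.846, 0.011])), (0.12, array([0.85 , 0.024])), (0.15, array([0.853, 0.034]))]
```

View pics/z.png

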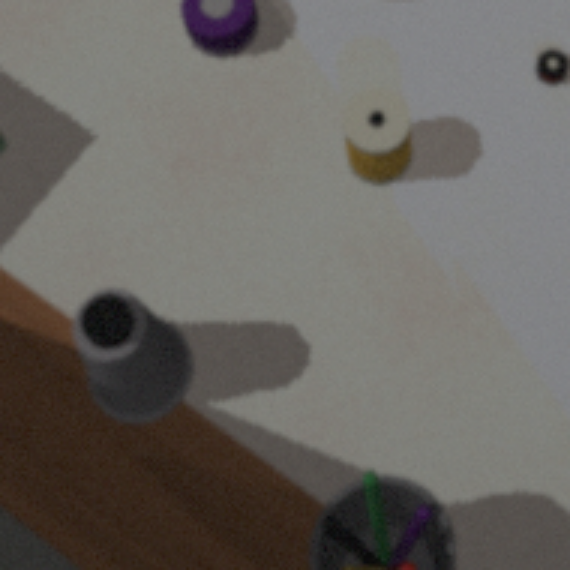

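View pics/z2.png

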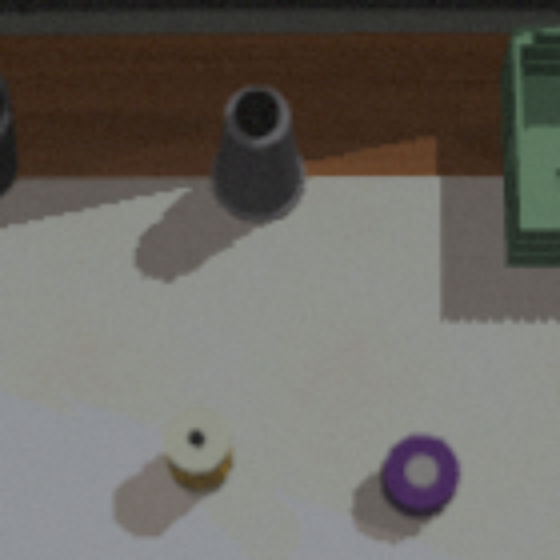

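Bottle is at x≈0.845, well clear of the gripper body at the spool (reaching x≈0.76). Going over the spool.

```bash
python3 -m crank '[[[0,0,0],[-0.338,0,0.1565],0],[[0,0,0],[-0.338,0,0.1565],0],[[0,0,0],[-0.338,0,0.1565],0],[[0,0,0],[-0.338,0,0.1565],0],[[0,0,0],[-0.338,0,0.1565],0],[[0,0,0],[-0.338,0,0.1565],0],[[0,0,0],[-0.338,0,0.1565],0],[[0,0,0],[-0.338,0,0.1565],0]]' ; python3 -m crank '[[[0,0,0],[-0.0,0,0],0],[[0,0,0],[0,0,0],0],[[0,0,0],[0,0,0],0],[[0,0,0],[0,0,0],0]]'; python3 -c "
from h import *
wlook('w14','spool_mid',0)
go([.6686,.0570,.012],-1.571)"
```

```text
time_s: 28.45
tcp_pos: [0.6697, 0.061, 0.1279]
orientation: [-1.573, 0.001, -1.557]
contact_force: [0.1, -0.2, -0.4]
grip_width: 1.0
time_s: 28.85
tcp_pos: [0.6691, 0.0548, 0.1299]
orientation: [-1.571, -0.0, -1.563]
contact_force: [-0.1, 0.2, 0.2]
grip_width: 1.001
tcp [0.6691 0.0548 0.1299]
spool_mid 0.97 [0.6653 0.0569 0.1218] 0.034
shift [-0.002   0.1182 -0.0007] turn [-0.0001  0.0082  0.0002]
```

View pics/w14.png

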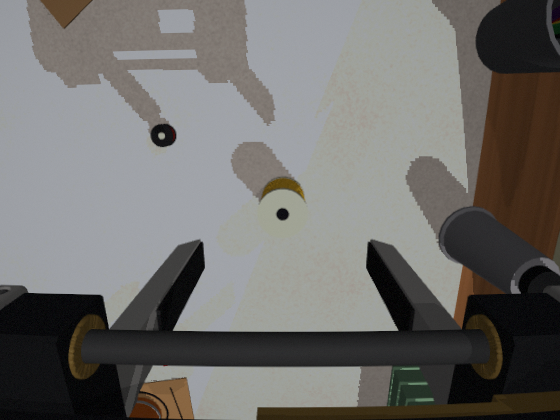

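```bash
python3 -m crank '[[[0,0,0],[-0.002,0.045,-0.001],0],[[0,0,0],[-0.002,0.09,-0.001],0],[[0,0,0],[-0.002,0.118,-0.001],0],[[0,0,0],[-0.002,0.118,-0.001],0],[[0,0,0],[-0.002,0.118,-0.001],255],[[0,0,0],[-0.002,0.118,-0.001],255],[[0,0,0],[-0.002,0.118,-0.001],255],[[0,0,0],[-0.002,0.118,-0.001],255]]' 18; python3 -m crank '[[[0,0,0],[0,0,0],255],[[0,0,0],[0,0,0],255],[[0,0,0],[0,0,0],255],[[0,0,0],[0,0,0],255],[[0,0,0],[0,0,0],255],[[0,0,0],[0,0,0],255],[[0,0,0],[0,0,0],255]]'; python3 -c "
from h import *
print(arm.sense()['tcp_pos'])
go([.4883,.2896,.083],-1.571)"
```

```text
time_s: 29.75
tcp_pos: [0.6699, 0.0585, 0.0144]
orientation: [-1.567, -0.0, -1.561]
contact_force: [-0.7, 0.5, 0.3]
grip_width: 0.7
time_s: 30.45
tcp_pos: [0.6684, 0.0585, 0.0121]
orientation: [-1.571, -0.0, -1.561]
contact_force: [-0.7, 0.0, 2.5]
grip_width: 0.424
[0.66841647 0.05851398 0.0120563 ]
shift [-0.2329 -0.0709 -0.1778] turn [0.0002 0.0102 0.    ]
```

```bash
python3 -m crank '[[[0,0,0],[0,-0.04,0],255],[[0,0,0],[0,-0.071,0],255],[[0,0,0],[-0.038,-0.071,-0.029],255],[[0,0,0],[-0.076,-0.071,-0.058],255],[[0,0,0],[-0.114,-0.071,-0.087],255],[[0,0,0],[-0.152,-0.071,-0.116],255],[[0,0,0],[-0.19,-0.071,-0.145],255],[[0,0,0],[-0.22,-0.071,-0.168],255]]' ; python3 -m crank '[[[0,0,0],[-0.0129,0,-0.0098],255],[[0,0,0],[-0.0129,0,-0.0098],255],[[0,0,0],[-0.0129,0,-0.0098],255],[[0,0,0],[-0.0129,0,-0.0098],255],[[0,0,0],[-0.0129,0,-0.0098],255],[[0,0,0],[-0.0129,0,-0.0098],255]]';python3 -c "
from h import *
wlook('w15','spool_mid',.071,['pocket'])
go([.4883,.2896,.0141],-1.56)"
```

```text
time_s: 31.25
tcp_pos: [0.4964, 0.2786, 0.0827]
orientation: [-1.571, 0.0, -1.56]
contact_force: [0.6, 1.4, -0.4]
grip_width: 0.424
time_s: 31.85
tcp_pos: [0.4892, 0.2886, 0.0828]
orientation: [-1.571, -0.0, -1.563]
contact_force: [-0.4, 0.3, 0.1]
grip_width: 0.421
tcp [0.4892 0.2886 0.0828]
pocket [73.7218  0.4858  0.2901] top/scene (0.4883, 0.2896)
spool_mid 0.84 [0.4876 0.2869 0.0611] 0.022
shift [-0.0007  0.0688 -0.0006] turn [ 0.     -0.0021  0.0002]
```

View pics/w15.png

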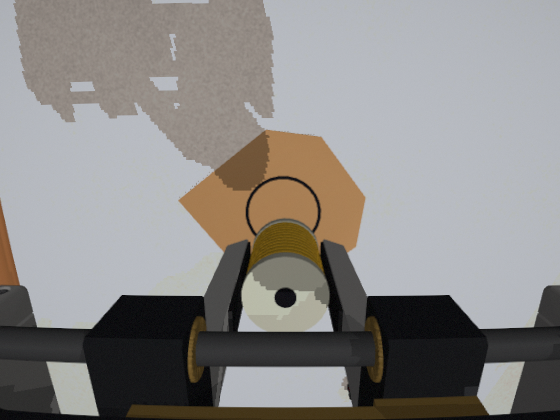

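```bash
python3 -m crank '[[[0,0,0],[-0.0028,0.03,-0.0013],255],[[0,0,0],[-0.0028,0.05,-0.0013],255],[[0,0,0],[-0.0028,0.06,-0.0013],255],[[0,0,0],[-0.0028,0.064,-0.0013],255],[[0,0,0],[-0.0028,0.064,-0.0013],255],[[0,0,0],[-0.0028,0.064,-0.0013],255],[[0,0,0],[-0.0028,0.064,-0.0013],255]]' ; python3 -c "
from h import *
print(arm.sense()['tcp_pos'],arm.sense()['contact_force']); go([.4879,.2914,.0142],-1.56)"
```

```text
time_s: 32.65
tcp_pos: [0.4879, 0.2928, 0.0203]
orientation: [-1.569, 0.001, -1.561]
contact_force: [0.0, -0.5, 0.2]
grip_width: 0.417
[0.48794922 0.29277127 0.0202857 ] [ 0.02642924 -0.46772325  0.235009  ]
shift [ 0.0014  0.0061 -0.0001] turn [-0.0023 -0.0008 -0.0009]
```

```bash
python3 -m crank '[[[0,0,0],[0.0012,0.003,0],255],[[0,0,0],[0.0012,0.0055,0],255],[[0,0,0],[0.0012,0.006,0],255],[[0,0,0],[0.0012,0.006,0],255],[[0,0,0],[0.0012,0.006,0],255]]' ; python3 -c "
from h import *
print(arm.sense()['tcp_pos'],arm.sense()['contact_force'])"
```

```text
time_s: 33.15
tcp_pos: [0.4875, 0.2912, 0.0139]
orientation: [-1.57, 0.0, -1.561]
contact_force: [-1.1, -0.3, 4.3]
grip_width: 0.422
[0.48745171 0.29121014 0.01389619] [-1.10423409 -0.27954008  4.34916999]
```

```bash
python3 -m crank '[[[0,0,0],[0,0,0],0],[[0,0,0],[0,0,0],0],[[0,0,0],[0,0,0],0],[[0,0,0],[0,0,0],0],[[0,0,0],[0,0,0],0],[[0,0,0],[0,-0.03,0],0],[[0,0,0],[0,-0.08,0],0],[[0,0,0],[0,-0.13,0],0]]' ; python3 -m crank '[[[0,0,0],[0,0,0],0],[[0,0,0],[0,0,0],0],[[0,0,0],[0,0,0],0],[[0,0,0],[0,0,0],0]]'; python3 -c "
from h import *
wlook('w16','spool_mid',.002,['pocket'])
C={n:cam(n) for n in('top','scene')}
for n in C: cv2.imwrite('pics/%s9.png'%n,arm.capture(n)[:,:,::-1])
for k,z in (('purple_mid',.002),('orange_mid',.002),('pinbox_mid',.036),('spool_mid',.002),('eraser',0)):
  for n in C:
    r=arm.silhouettes(k,n)
    if r: print(k,n,*[np.round(v,4) for v in fit(k,[(r[0]['mask'].astype(float),C[n])],z,(0,1,2) if SH[k][0]=='b' else (0,))])
"
```

```text
time_s: 33.95
tcp_pos: [0.4861, 0.2908, 0.1431]
orientation: [-1.574, -0.001, -1.561]
contact_force: [0.5, -0.2, 0.3]
grip_width: 0.993
time_s: 34.35
tcp_pos: [0.4859, 0.2906, 0.1405]
orientation: [-1.575, -0.002, -1.561]
contact_force: [-0.1, -0.7, -0.5]
grip_width: 0.998
tcp [0.4859 0.2906 0.1405]
pocket [89.8746  0.4858  0.2901] top/scene (0.4883, 0.2896)
spool_mid 0.59 [ 0.4861  0.2896 -0.0756] 0.033
purple_mid top [ 0.532  -0.3638  0.1683] 0.0715
purple_mid scene [ 0.5328 -0.3632  0.2801] 0.0451
orange_mid top [ 0.5029 -0.2067  0.1666] 0.0547
orange_mid scene [ 0.5027 -0.2068  0.1462] 0.092
pinbox_mid top [ 0.5164 -0.2847  0.005 ] 0.223
pinbox_mid scene [ 0.5189 -0.2833  3.1903] 0.2088
spool_mid top [0.4887 0.2904 0.1165] 0.0833
spool_mid scene [ 0.489   0.2894 -0.0568] 0.4748
eraser top [ 0.554  -0.1163  3.2211] 0.3127
eraser scene [ 0.5553 -0.1174  0.2265] 0.2527
```

View pics/w16.png

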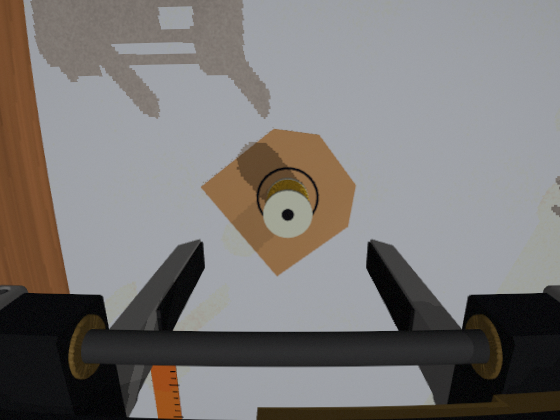

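View pics/scene9.png

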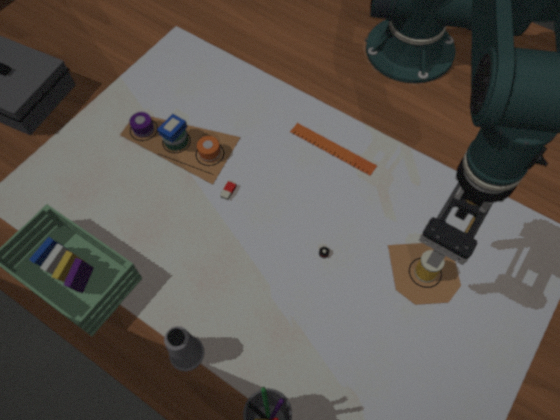

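View pics/top9.png

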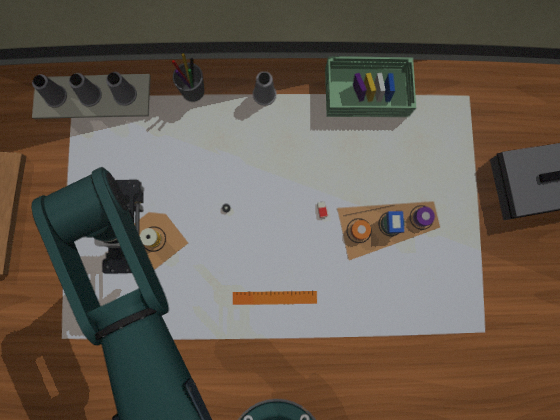

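All five pieces sit inside their circles: spool at (288,214) in the wrist view, and purple, box on tin and orange at (424,217), (395,222) and (360,230) from the top. The eraser (322,210) and bobbin (226,208) haven't moved, and the gripper is open and clear. Handing in.

```bash
python3 -c "
from bench import arm
print(arm.sign_off()); print(arm.sense()['time_s'])"
```

```text
the job is handed in; nothing more can be done
None
the job is handed in; nothing more can be done
```

The job is done and handed in at about 35 s of the 136 s allowed. I placed the pieces in the order asked: purple on the waist circle, orange on the hem, tin in the middle, pin box flat on the tin, then the spool upright on the pocket circle.

**Last checks:**
- **Weights, tin and spool:** the wrist and overhead cameras put each of these within about 1.5 mm of its circle's centre.
- **Pin box:** the wrist camera, right after I let go, showed it within about 1 mm of the tin's centre.
- **Bystanders:** the eraser and bobbin look unmoved, and the gripper ended open and clear of everything.

**Disagreements:**
- **Camera offset:** the wrist camera read about 2 mm off the other two in absolute position, so I relied mainly on differences within one picture.
- **Poor final fits:** the last pin box fits (top and scene) and the scene-camera spool fit matched badly. The two pin box fits differed by about 2.5 mm. The spool's wrist and top fits were good.

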